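# Slide a carbon filter into the fume extractor and latch it

### The job

Refit the filter of the soldering fume extractor without gripping or lifting anything: push the heavy, tall filter cassette low down on its foot, so that it slides upright instead of tipping, back between the two guide rails until it is fully home against the rubber seal. Then push the latch arm with the red end round until it is fully shut across the front of the filter's foot, and leave it so. Keep the fingers off the mesh part above the foot, and do not disturb the other things on the bench.

Things in the scene. Friction and masses are not known exactly. Their poses are not given: they have to be found in the camera images.
- filter: Loose carbon filter cassette, about 0.9 kg, 166 mm tall: a grey foot 36 mm high that spans x -65 to +30 mm and y +-75 mm, and on it the black mesh part. Origin: on the underside, below the middle of the mesh part; x points from its front to its back (the way it goes in), y to its left, z up. A push more than about 40 mm above the bench can tip it over forwards.
- filter_mesh: Upper part of the cassette, fixed to the foot (same origin and axes as filter): pale frame with thin black mesh, x -30 to +30 mm, y +-75 mm, 36 to 166 mm high. Fingers keep off it.
- foot_front (a point): Middle of the front face of the filter's foot, 18 mm above the bench (x = -65 mm in filter). The foot is a ledge here, 35 mm deep in front of the mesh part, 36 mm high and 150 mm wide; the two upright corners at its back are rounded (15 mm).
- extractor: Fixed fume extractor: light grey box 196 mm wide, 118 mm deep, 222 mm high, the filter bay in front of it. Origin: on the bench, where the origin of filter lies when the filter is fully home; x points into the bay (a filter that is home has the same axes), y left, z up. The housing's front is at x = +42 mm; two rubber stops end the filter's travel.
- bay_mouth (a point): Middle of the bay's mouth, on the bench, at x = -52 mm of the extractor. Two guide rails 30 mm high with slippery liners stand at y = +-78 mm (inner faces, 3 mm play each side of the filter) from the housing forward to x = -12 mm, and flare out from there to about y = +-98 mm at the mouth, to steer the filter in.
- seal (a joint): Sprung rubber seal frame in the extractor's inlet; travel in m along the extractor's x: 0 = free, 0.006 = pressed in by a filter that stands against the stops. It pushes back with 2.4 N there, less than the filter's friction, so the filter stays where it is left.
- latch (a joint): Latch arm on an upright hinge pin at the right of the bay; angle in rad: 0 = shut against its stop, pointing to the extractor's +y, 3 mm in front of the foot of a filter that is home; 1.57 = pointing out of the bay (extractor's -x); 2.5 = fully open, out to the right. It stays wherever it is left; about 1 N at its end moves it.
- latch_pivot (a point): A point on the latch's hinge axis, fixed to the extractor at x = -73 mm, y = -116 mm, 19 mm above the bench. The hinge boss round it is 20 mm in diameter and 29 mm high. The bar is 10 mm thick, spans 12 to 26 mm above the bench and reaches from the axis to 106 mm.
- latch_end (a point): Middle of the red end post of the latch arm, 104 mm from the hinge axis, 19 mm above the bench; the post is upright, 17 mm in diameter, from 12 to 46 mm above the bench.
- flux_tub: Loose tub with a purple lid, 62 x 65 x 72 mm high, a bystander; origin in the middle of its underside.
- borax_dish: Loose white ceramic dish with a cone, 88 mm across, 60 mm high, a bystander; origin in the middle of its underside.
- pliers_flat: Loose pliers with red handles lying flat, 163 x 56 x 11 mm, a bystander; origin in the middle of the underside.

How it is judged:
By the outcome, as a careful person would: the job done as asked, in the order asked, and still so for the second after the job is handed in, with the robot touching nothing.
It also fails if it takes over 64 s, if anything falls off the work surface, if the arm or the gripper's body presses on something with over 40 N, if the wrist force passes 120 N, or if a joint passes its speed limit or range.

### The arm

A 7-joint arm with a two-finger parallel gripper is mounted at the origin on the work surface; the furniture and walls round the work are solid. World frame = base frame: x ahead of the robot, y to its left, z up, the work surface at z = 0. Lengths are in m, angles in rad, forces in N, time in s.
With the tool pointing down it reaches from about 0.425 to 0.925 m from the base axis. Payload 6.8 kg.
Tool frame: the origin (TCP) lies midway between the tips of the shut fingers; the grasp point (between the pads) lies 19 mm behind it; z points along the fingers, y is the line along which they close (so a half turn about z gives the same grasp; the last joint's range is limited). The gripper opens to 85 mm and grips with 20 to 120 N. Pads are 22 mm wide; open, the fingers measure 114 mm over their backs; the gripper's body (76 mm by 85 mm) begins 54 mm behind the grasp point. The pads swing forward as they close: fully open they stand 13 mm farther back than shut.
Start: joints at [-1.253, 0.477, 0.022, 1.555, -0.011, 1.109, -0.083], TCP at [0.279, 0.615, 0.231] pointing down, gripper open.
Joint ranges: [-2.96, 2.96], [-0.34, 2.1], [-1.41, 1.46], [0.24, 2.44], [-1.37, 4.51], [0.17, 1.92], [-2.96, 2.96]. Speed limits (rad/s): [2.39, 2.39, 3.14, 3.14, 3.14, 3.14, 3.14].

### API

Orientations are given as a rotation vector (axis times angle).
In Python, from bench import r gives the robot as it stands. The module is installed in compiled form; this text tells all that it offers.
- The arm moves only by the tool apply_moves, never from a script. Its argument "rows" is a list of rows, each a list of 6 numbers: the shift along the tool's x, y, z scaled (see below), then the turn, a rotation vector about the tool's x, y, z scaled (see below). A call has 1 to 5 rows; each row is the pose to reach, as a shift and turn from the pose commanded when the call began, along the tool's axes at that moment; what a row does not reach only later rows make up. The controller multiplies each number of a shift by 0.25 m and each number of a turn by 90 degrees. A row lasts 1/8 s, in which the tool goes at most 62.5 mm and 10.7 degrees, less where a joint would pass 70% of its speed; a pose out of reach is approached as far as the arm can. A call with a number of a shift or a turn outside -1 to 1 is refused whole. A call with a gripper value outside its range is refused whole. "claw" is the opening, from 0 (shut) to 1 (fully open), set as the call begins (left out, the last holds). The fingers move at their own pace and stop on an object; "newtons" is the grip in N (left out, the last holds). Time passes only in rows, so rows that repeat a pose let the fingers close. It gives the time, the measured TCP pose, the force, the opening and the grip force at its end, in the units of the state.
- r.get_obs(): the state, without advancing time (a new reading comes with each control period).
- r.grab_frame(name): name is "scene" or "top"; returns a dict with "pixels" (420x560x3 uint8, red, green, blue), "intrinsics" (3x3 intrinsics, pixels), "dist" ([k1, k2, p1, p2, k3] as OpenCV has them; the pictures are not rectified), "eye" and "attitude" of the camera in the world. Camera axes: x right, y up, looking along -z (the intrinsics and any distortion apply to the point x, -y, -z); pixel columns grow to the right and rows downward; lengths in m; the calibration is good to about 2 mm. A picture is of the moment at which its call begins. There is no depth.
- r.hand_in(): hands the job in; it is judged then, once.
Trained networks look in a picture, given as the dict that the camera call returned (one of the last four; its "shot" number tells which), for a name from the list of things; names that differ only in an ending like _2 or _b are one class to them, and where a whole thing is asked for, a point or a joint stands for the part that bears it (a point fixed in the world has none). Each returns a list of dicts, best first, with "conf" (0 to 1); they miss things now and then, are a little off and sometimes report something else, mostly with a low value. They report only what shows in the picture. A call takes as long as a camera call.
- r.search_frame(picture, thing): "rect" ([left, top, width, height] in pixels, round what is visible of it).
- r.outline_of(picture, thing): "pixels" (420x560 bool, what is visible of it) and "rect" ([left, top, width, height] in pixels, round what is visible of it).
- r.landmark_of(picture, thing): "point" ([column, row] in pixels: a listed point, or the origin of a listed thing).
The state is a dict: "clock": time; "joints": joint angles; "qvel": joint speeds; "tau": joint torques, N m; "tcp_pos": TCP position; "orientation": TCP orientation; "contact_force": force on the tool from outside, world axes, zero at the start; "moment": the same for the moment, N m; "grip_width": finger opening in m; "gripper_force": force on a finger pad.
Only numpy, scipy, OpenCV 4.12 (cv2) and the standard library are available. Lean on these libraries where they do the work, as an engineer would, in place of code of your own. Each camera call takes 0.05 s, during which the arm holds its last target. There are 200 camera calls.

## Working session

There is one attempt and no reset: what is moved stays moved. The work goes in short steps, Python scripts to look and compute and a tool call to move; the robot and the scene stay as the last step left them, time stands still between calls to the robot, and variables do not carry over. Pictures are saved under pics/ and viewed, at most 10 in all, crops included, and the job is handed in when it is done.

Besides the shell and the picture viewer there is one more tool, called after ">>>" by a JSON object that holds its "name" and its "arguments". apply_moves: Moves the arm, as the interface text tells. Its arguments: {"type":"object","properties":{"rows":{"type":"array","items":{"type":"array","items":{"type":"number"}}},"claw":{"type":"number"},"newtons":{"type":"number"}},"required":["rows"]}

```bash
mkdir -p pics; cat > h.py <<'E'
import numpy as np, cv2
from scipy.spatial.transform import Rotation as R
from bench import r
def Rm(a):
    a=np.array(a,float)
    if a.shape==(3,3): return a
    return (R.from_rotvec(a) if a.size==3 else R.from_quat(a)).as_matrix()
def ray(f,px):
    K=np.array(f["intrinsics"]);d=np.array(f["dist"],float)
    u=cv2.undistortPoints(np.array([[px]],float),K,d)[0,0]
    return np.array(f["eye"]),Rm(f["attitude"])@np.array([u[0],-u[1],-1.])
def atz(f,px,z):
    e,d=ray(f,px); return e+d*(z-e[2])/d[2]
def save(f,n): cv2.imwrite("pics/"+n+".png",f["pixels"][:,:,::-1])
def proj(f,P):
    c=(np.array(P)-f["eye"])@Rm(f["attitude"]); 
    return cv2.projectPoints(np.array([[c[0],-c[1],-c[2]]]),np.zeros(3),np.zeros(3),np.array(f["intrinsics"]),np.array(f["dist"],float))[0][0,0]
def tri(f,p,g,q):
    (a,u),(b,v)=ray(f,p),ray(g,q)
    s=np.linalg.lstsq(np.c_[u,-v],b-a,rcond=None)[0]
    return (a+u*s[0]+b+v*s[1])/2, np.linalg.norm(a+u*s[0]-b-v*s[1])
E
python3 - <<'E'
from h import *
f=r.grab_frame("scene");g=r.grab_frame("top")
save(f,"s0");save(g,"t0")
print(f["eye"],f["attitude"],g["eye"])
o=r.get_obs();print(o["clock"],o["tcp_pos"],o["orientation"],o["grip_width"])
np.set_printoptions(precision=4,suppress=True)
H=dict(filter=0,foot_front=.018,extractor=0,bay_mouth=0,latch_pivot=.019,latch_end=.019,flux_tub=0,borax_dish=0,pliers_flat=0)
for n,z in H.items():
    a=r.landmark_of(f,n)[:1];b=r.landmark_of(g,n)[:1]
    for t,F,l in(("s",f,a),("t",g,b)):
        for k in l: print(n,t,round(k["conf"],2),np.round(k["point"]),atz(F,k["point"],z))
    if a and b: print("   tri",*tri(f,a[0]["point"],g,b[0]["point"]))
E
```

```text
[ 0.23477925 -0.68601419  1.14116235] [ 0.54447398 -0.13868697 -0.48390152] [ 0.40505642 -0.07709679  1.39730527]
0.1 [0.27861182 0.61425647 0.23045963] [-6.63720592e-01 -3.07045078e+00  2.44405328e-03] 0.08546911386909482
filter s 0.86 [260. 191.] [0.5588 0.0281 0.    ]
filter t 0.87 [232. 220.] [0.5675 0.0212 0.    ]
   tri [0.5617 0.0221 0.0075] 0.010329675876757002
foot_front s 0.6 [242. 198.] [0.4991 0.0205 0.018 ]
foot_front t 0.63 [230. 250.] [0.4882 0.0252 0.018 ]
   tri [0.494  0.0236 0.0156] 0.011811430238282418
extractor s 0.92 [294. 172.] [0.6743 0.0401 0.    ]
extractor t 0.87 [230. 179.] [0.6788 0.0262 0.    ]
   tri [0.6706 0.026  0.0207] 0.008605389704141205
bay_mouth s 0.6 [275. 240.] [ 0.5221 -0.1299  0.    ]
bay_mouth t 0.42 [398. 246.] [ 0.4962 -0.4225  0.    ]
   tri [ 0.4486 -0.3212  0.3838] 0.04655730947216782
latch_pivot s 0.82 [296. 206.] [ 0.6158 -0.0734  0.019 ]
latch_pivot t 0.63 [272. 205.] [ 0.6062 -0.0865  0.019 ]
   tri [ 0.6047 -0.0871  0.0451] 0.004690007861981969
latch_end s 0.81 [278. 238.] [ 0.5271 -0.1374  0.019 ]
flux_tub s 0.93 [192. 150.] [0.4486 0.2541 0.    ]
flux_tub t 0.9 [146. 264.] [0.4524 0.2482 0.    ]
   tri [0.4496 0.247  0.0078] 0.005193958173460787
borax_dish s 0.79 [379. 274.] [ 0.7064 -0.3427  0.    ]
borax_dish t 0.94 [369. 166.] [ 0.7119 -0.3499  0.    ]
   tri [ 0.7062 -0.3465  0.0095] 0.007414241455565442
pliers_flat s 0.77 [326. 337.] [ 0.5042 -0.4164  0.    ]
pliers_flat t 0.77 [398. 246.] [ 0.4943 -0.4211  0.    ]
   tri [ 0.497  -0.4188  0.0151] 0.007674325068451304
```

```bash
python3 - <<'E'
import cv2
a=cv2.imread("pics/t0.png")[130:310,120:360];cv2.imwrite("pics/t0c.png",cv2.resize(a,None,fx=3.3,fy=3.3,interpolation=cv2.INTER_CUBIC))
a=cv2.imread("pics/s0.png")[80:300,170:390];cv2.imwrite("pics/s0c.png",cv2.resize(a,None,fx=2.7,fy=2.7,interpolation=cv2.INTER_CUBIC))
E
```

```text
(no output)
```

View pics/t0c.png

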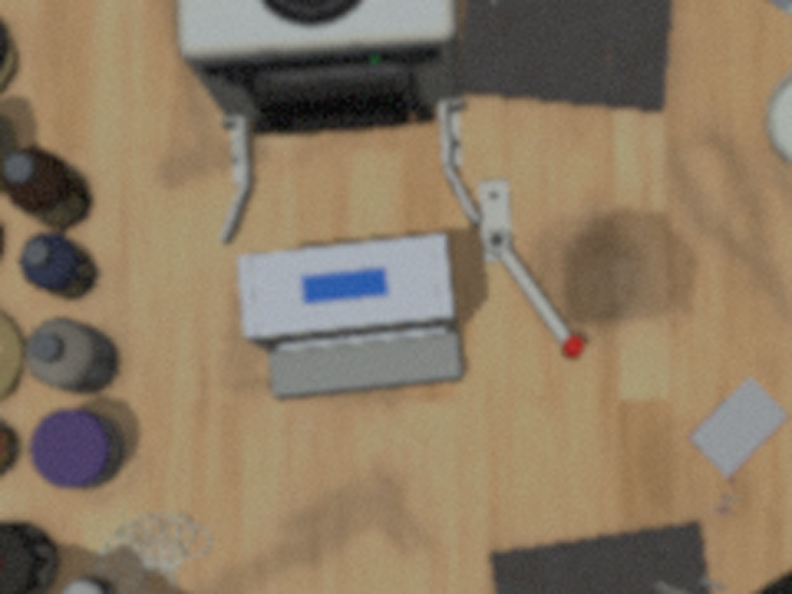

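View pics/s0c.png

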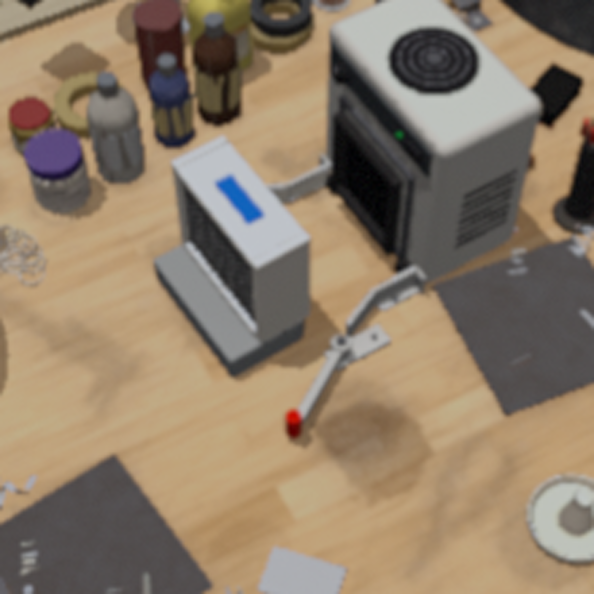

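The top crop shows the filter just outside the bay, turned about 5°. Its foot's front edge runs (275,396)-(462,377) in the crop. The rails end at (225,240) and (475,220), the latch pivot is at (497,240), and the red end is out to the right at (573,346).

```bash
python3 - <<'E'
from h import *
np.set_printoptions(precision=4,suppress=True)
g=r.grab_frame("top")
P=lambda u,v,z:atz(g,(120+(u+.5)/3.3-.5,130+(v+.5)/3.3-.5),z)
D=dict(footL=(273,396,.034),footR=(463,377,.034),meshBL=(238,255,.166),meshBR=(446,234,.166),meshFR=(455,325,.166),meshFL=(247,340,.166),
exFL=(185,55,.222),exFR=(453,38,.222),railLm=(225,240,.03),railRm=(475,220,.03),railLb=(246,185,.03),railRb=(447,165,.03),railLk=(246,118,.03),railRk=(443,105,.03),piv=(497,240,.029),end=(573,345,.046))
Q={k:P(*v) for k,v in D.items()}
for k,v in Q.items(): print(k,v[:2])
def yaw(l,rr): d=Q[l]-Q[rr];return np.degrees(np.arctan2(-d[0],d[1]))
for a in(("footL","footR"),("meshBL","meshBR"),("meshFL","meshFR"),("exFL","exFR"),("railLm","railRm"),("railLb","railRb")):
  d=Q[a[0]]-Q[a[1]];print(a,yaw(*a),np.linalg.norm(d))
# fit poses by 2D Kabsch
def fit(M,W):
    M=np.array(M);W=np.array(W)[:,:2];m=M.mean(0);w=W.mean(0)
    H=(M-m).T@(W-w);t=np.arctan2(H[0,1]-H[1,0],H[0,0]+H[1,1]);c,s=np.cos(t),np.sin(t);A=np.array([[c,-s],[s,c]])
    o=w-A@m;return o,np.degrees(t),(W-o)@A-M
print("filter",*fit([(-.065,.075),(-.065,-.075),(.03,.075),(.03,-.075),(-.03,-.075),(-.03,.075)],[Q[k] for k in("footL","footR","meshBL","meshBR","meshFR","meshFL")]))
print("extr",*fit([(.042,.098),(.042,-.098),(-.052,.098),(-.052,-.098),(-.012,.078),(-.012,-.078),(-.073,-.116)],[Q[k] for k in("exFL","exFR","railLm","railRm","railLb","railRb","piv")]))
E
```

```text
footL [0.4886 0.0943]
footR [ 0.5024 -0.0542]
meshBL [0.5811 0.1035]
meshBR [ 0.5949 -0.045 ]
meshFR [ 0.5298 -0.051 ]
meshFL [0.5203 0.0964]
exFL [0.7135 0.1343]
exFR [ 0.7235 -0.0517]
railLm [0.6126 0.1339]
railRm [ 0.6269 -0.0644]
railLb [0.6567 0.1177]
railRb [ 0.6714 -0.0424]
railLk [0.7113 0.1184]
railRk [ 0.7203 -0.0394]
piv [ 0.6109 -0.0817]
end [ 0.5256 -0.1399]
('footL', 'footR') 5.307176103265905 0.14916479663534604
('meshBL', 'meshBR') 5.331076714697788 0.14905164262683482
('meshFL', 'meshFR') 3.7075127876643803 0.1477563253359838
('exFL', 'exFR') 3.0626768500733794 0.18633422931606533
('railLm', 'railRm') 4.1259080182466175 0.1988239529375647
('railLb', 'railRb') 5.2374394101801 0.16078028570703085
filter [0.5578 0.0259] 4.982690046119521 [[ 0.002  -0.0008]
 [ 0.0029  0.    ]
 [-0.      0.0002]
 [ 0.0009  0.0012]
 [-0.0045  0.0008]
 [-0.0012 -0.0015]]
extr [0.6749 0.0385] 4.02943986795154 [[ 0.0033 -0.0051]
 [ 0.0001  0.0046]
 [-0.0034  0.0015]
 [-0.0031 -0.0013]
 [-0.0005  0.0022]
 [ 0.0028 -0.0025]
 [ 0.0008  0.0006]]
```

```bash
cat >> h.py <<'E'
np.set_printoptions(precision=4,suppress=True)
EX=np.array([.675,.0385]);EY=np.radians(4.3)
def e2w(x,y,z):
    c,s=np.cos(EY),np.sin(EY);return np.array([EX[0]+c*x-s*y,EX[1]+s*x+c*y,z])
def w2e(p):
    c,s=np.cos(EY),np.sin(EY);d=np.array(p[:2])-EX;return np.array([c*d[0]+s*d[1],-s*d[0]+c*d[1]])
def ori(yaw,tilt):
    return R.from_euler('z',yaw).as_matrix()@np.array([[-np.cos(tilt),0,np.sin(tilt)],[0,1,0],[-np.sin(tilt),0,-np.cos(tilt)]])
def row(p,M,p0=None,M0=None):
    o=r.get_obs()
    if p0 is None:p0=o["tcp_pos"]
    if M0 is None:M0=Rm(o["orientation"])
    return np.r_[M0.T@(np.array(p)-p0)/.25, R.from_matrix(M0.T@M).as_rotvec()/(np.pi/2)]
E
python3 - <<'E'
from h import *
M=ori(EY,np.radians(8))
mid=np.array([.37,.32,.23]);tgt=e2w(-.117-.065-.011-.03,-.004,.2)
print(tgt,row(mid,M),row(tgt,M))
E
```

```text
[0.4529 0.0178 0.2   ] [-0.8192 -0.923   0.0052 -0.0222 -0.087  -0.3184] [-1.6207 -1.8869  0.1252 -0.0222 -0.087  -0.3184]
```

>>> {"name": "apply_moves", "arguments": {"rows": [[-0.2, -0.23, 0, 0, -0.03, -0.1], [-0.4, -0.46, 0, -0.01, -0.06, -0.2], [-0.6, -0.69, 0, -0.02, -0.087, -0.318], [-0.82, -0.92, 0, -0.022, -0.087, -0.318], [-0.82, -0.92, 0, -0.022, -0.087, -0.318]], "claw": 1}}

```text
clock: 1.68
tcp_pos: [0.3709, 0.3184, 0.2316]
orientation: [-0.111, 2.999, 0.008]
contact_force: [1.4, -0.0, 0.6]
grip_width: 0.0854
gripper_force: 0.0
```

```bash
python3 - <<'E'
from h import *
M=ori(EY,np.radians(8))
tgt=e2w(-.223,-.004,.2)
o=r.get_obs();print(o["tcp_pos"],o["contact_force"]);print(tgt,row(tgt,M))
E
```

```text
[0.3709 0.3184 0.2316] [ 1.4372 -0.0333  0.5737]
[0.4529 0.0178 0.2   ] [-0.2178 -1.2235  0.1581  0.0001  0.0003 -0.0005]
```

>>> {"name": "apply_moves", "arguments": {"rows": [[-0.2, -1, 0.12, 0, 0, 0], [-0.2, -1, 0.12, 0, 0, 0], [-0.2, -1, 0.12, 0, 0, 0], [-0.2, -1, 0.12, 0, 0, 0], [-0.2, -1, 0.12, 0, 0, 0]]}}

```text
clock: 2.3
tcp_pos: [0.443, 0.0709, 0.2086]
orientation: [-0.1, 3.001, 0.006]
contact_force: [0.1, 0.5, -0.1]
grip_width: 0.0853
gripper_force: 0.0
```

```bash
python3 - <<'E'
from h import *
M=ori(EY,np.radians(8))
o=r.get_obs();print(o["tcp_pos"],o["contact_force"])
for z in (.2,.05,.006): t=e2w(-.223,-.004,z); print(t,row(t,M))
E
```

```text
[0.443  0.0709 0.2086] [ 0.0563  0.5086 -0.0958]
[0.4529 0.0178 0.2   ] [-0.0203 -0.2147  0.0377 -0.0012 -0.0001 -0.0051]
[0.4529 0.0178 0.05  ] [ 0.063  -0.2143  0.6319 -0.0012 -0.0001 -0.0051]
[0.4529 0.0178 0.006 ] [ 0.0875 -0.2141  0.8062 -0.0012 -0.0001 -0.0051]
```

>>> {"name": "apply_moves", "arguments": {"rows": [[-0.02, -0.214, 0.038, 0, 0, -0.005], [0.02, -0.214, 0.25, 0, 0, -0.005], [0.04, -0.214, 0.45, 0, 0, -0.005], [0.063, -0.214, 0.63, 0, 0, -0.005], [0.063, -0.214, 0.63, 0, 0, -0.005]]}}

```text
clock: 2.92
tcp_pos: [0.4505, 0.0227, 0.048]
orientation: [-0.125, 3.007, 0.005]
contact_force: [-0.3, 0.4, 0.8]
grip_width: 0.0856
gripper_force: 0.0
```

```bash
python3 - <<'E'
from h import *
M=ori(EY,np.radians(8))
o=r.get_obs();print(o["tcp_pos"],o["contact_force"])
for x,z in ((-.223,.006),(-.203,.006),(-.193,.006),(-.173,.006)): t=e2w(x,-.004,z); print(t,row(t,M))
f=r.grab_frame("scene");save(f,"s1");a=f["pixels"][80:300,170:390,::-1]
cv2.imwrite("pics/s1c.png",cv2.resize(a,None,fx=2.7,fy=2.7,interpolation=cv2.INTER_CUBIC))
E
```

```text
[0.4505 0.0227 0.048 ] [-0.3294  0.3589  0.845 ]
[0.4529 0.0178 0.006 ] [ 0.0143 -0.0201  0.1678 -0.0007 -0.0045  0.0053]
[0.4729 0.0193 0.006 ] [-0.065  -0.0207  0.1783 -0.0007 -0.0045  0.0053]
[0.4828 0.02   0.006 ] [-0.1046 -0.0211  0.1836 -0.0007 -0.0045  0.0053]
[0.5028 0.0215 0.006 ] [-0.1839 -0.0217  0.1942 -0.0007 -0.0045  0.0053]
```

View pics/s1c.png

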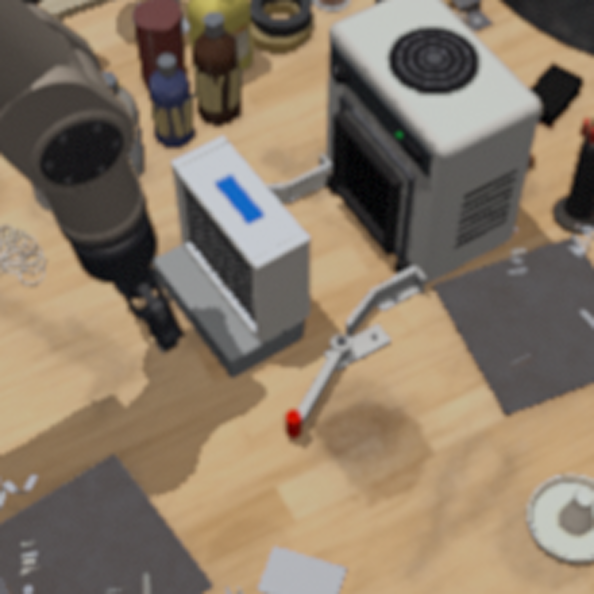

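The fingers stand in front of the foot, near (165,335) in the crop, with clearance to it and to the mesh. I'll go down and start pushing.

>>> {"name": "apply_moves", "arguments": {"rows": [[0.01, -0.02, 0.1, 0, -0.004, 0.005], [0.014, -0.02, 0.168, 0, -0.004, 0.005], [-0.03, -0.02, 0.174, 0, -0.004, 0.005], [-0.065, -0.02, 0.178, 0, -0.004, 0.005], [-0.065, -0.02, 0.178, 0, -0.004, 0.005]]}}

```text
clock: 3.6
tcp_pos: [0.4779, 0.0197, 0.0102]
orientation: [-0.112, 2.99, 0.008]
contact_force: [-0.4, -0.3, 0.3]
grip_width: 0.0856
gripper_force: 0.0
```

```bash
python3 - <<'E'
from h import *
M=ori(EY,np.radians(8))
o=r.get_obs();print(o["tcp_pos"],o["contact_force"],w2e(o["tcp_pos"]))
for x,y in ((-.19,-.004),(-.14,-.002),(-.076,0)): t=e2w(x,y,.006); print(t,row(t,M))
E
```

```text
[0.4779 0.0197 0.0102] [-0.4139 -0.3216  0.3228] [-0.198  -0.0039]
[0.4858 0.0203 0.006 ] [-0.029  -0.0003  0.0214  0.      0.0063 -0.    ]
[0.5355 0.026  0.006 ] [-0.2267  0.0077  0.0513  0.      0.0063 -0.    ]
[0.5992 0.0328 0.006 ] [-0.4799  0.0158  0.0894  0.      0.0063 -0.    ]
```

>>> {"name": "apply_moves", "arguments": {"rows": [[-0.03, 0, 0.02, 0, 0.006, 0], [-0.06, 0.001, 0.025, 0, 0.006, 0], [-0.09, 0.002, 0.03, 0, 0.006, 0], [-0.12, 0.003, 0.035, 0, 0.006, 0], [-0.15, 0.004, 0.04, 0, 0.006, 0]]}}

```text
clock: 4.22
tcp_pos: [0.509, 0.0224, 0.0029]
orientation: [-0.112, 3.013, 0.007]
contact_force: [-11.5, -1.0, 9.2]
grip_width: 0.0854
gripper_force: 5.9
```

```bash
python3 - <<'E'
from h import *
M=ori(EY,np.radians(8))
o=r.get_obs();print(o["tcp_pos"],o["contact_force"],w2e(o["tcp_pos"]))
for x,y in ((-.11,-.001),(-.076,0)): t=e2w(x,y,.006); print(t,row(t,M))
f=r.grab_frame("scene");save(f,"s2");a=f["pixels"][80:300,170:390,::-1]
cv2.imwrite("pics/s2c.png",cv2.resize(a,None,fx=2.7,fy=2.7,interpolation=cv2.INTER_CUBIC))
E
```

```text
[0.509  0.0224 0.0029] [-11.4719  -0.9933   9.1621] [-0.1668 -0.0036]
[0.5654 0.0293 0.006 ] [-0.2268  0.0104  0.0162 -0.0001 -0.0086 -0.0005]
[0.5992 0.0328 0.006 ] [-0.3617  0.0145  0.0333 -0.0001 -0.0086 -0.0005]
```

View pics/s2c.png

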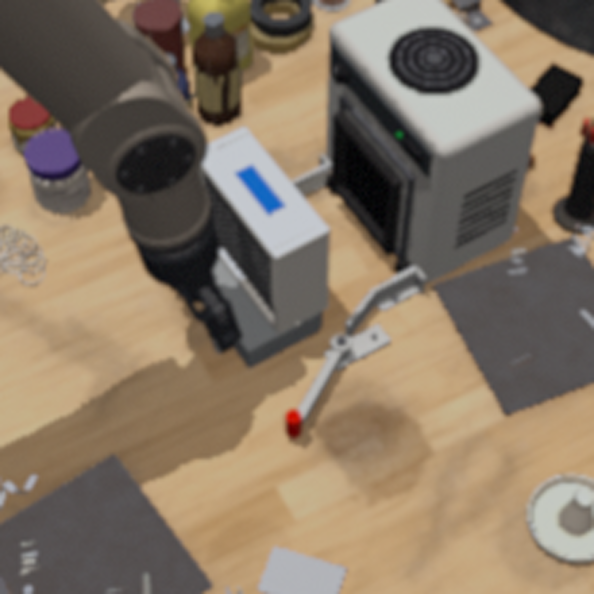

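The filter slides upright, with the fingers at the front of the foot near (220,320). The arm feels about 9 N upward, so I'll raise the tips slightly while I push on.

>>> {"name": "apply_moves", "arguments": {"rows": [[-0.025, 0.002, -0.02, 0, -0.003, 0], [-0.06, 0.004, -0.015, 0, -0.003, 0], [-0.095, 0.006, -0.01, 0, -0.003, 0], [-0.13, 0.008, -0.005, 0, -0.003, 0], [-0.165, 0.009, 0, 0, -0.003, 0]]}}

```text
clock: 4.9
tcp_pos: [0.5542, 0.0283, 0.0094]
orientation: [-0.112, 3.0, 0.007]
contact_force: [-5.1, -0.9, -2.1]
grip_width: 0.0857
gripper_force: 2.4
```

```bash
python3 - <<'E'
from h import *
M=ori(EY,np.radians(8))
o=r.get_obs();print(o["tcp_pos"],o["contact_force"],w2e(o["tcp_pos"]))
for x,y in ((-.11,-.001),(-.076,0)): t=e2w(x,y,.009); print(t,row(t,M))
E
```

```text
[0.5542 0.0283 0.0094] [-5.1413 -0.8511 -2.1212] [-0.1212 -0.0011]
[0.5654 0.0293 0.009 ] [-0.0441  0.0004  0.0077 -0.0003 -0.0002 -0.0003]
[0.5992 0.0328 0.009 ] [-0.1788  0.0045  0.0266 -0.0003 -0.0002 -0.0003]
```

>>> {"name": "apply_moves", "arguments": {"rows": [[-0.03, 0, 0.005, 0, 0, 0], [-0.06, 0.001, 0.009, 0, 0, 0], [-0.09, 0.002, 0.013, 0, 0, 0], [-0.115, 0.003, 0.017, 0, 0, 0], [-0.135, 0.004, 0.02, 0, 0, 0]]}}

```text
clock: 5.52
tcp_pos: [0.5888, 0.0318, 0.0096]
orientation: [-0.112, 2.999, 0.007]
contact_force: [-4.7, -0.2, -1.8]
grip_width: 0.0855
gripper_force: 2.5
```

```bash
python3 - <<'E'
from h import *
M=ori(EY,np.radians(8))
o=r.get_obs();print(o["tcp_pos"],o["contact_force"],o["moment"],w2e(o["tcp_pos"]))
for x,y in ((-.076,0),): t=e2w(x,y,.009); print(t,row(t,M))
E
```

```text
[0.5888 0.0318 0.0096] [-4.6887 -0.1864 -1.832 ] [-0.086   1.2374 -0.0361] [-0.0865 -0.0002]
[0.5992 0.0328 0.009 ] [-0.0412  0.0008  0.0082 -0.0003  0.0008 -0.0004]
```

Steady 5 N. I'll take small steps until the stops are felt.

>>> {"name": "apply_moves", "arguments": {"rows": [[-0.012, 0, 0.002, 0, 0, 0], [-0.024, 0, 0.004, 0, 0, 0], [-0.036, 0, 0.006, 0, 0, 0], [-0.036, 0, 0.006, 0, 0, 0]]}}

```text
clock: 6.02
tcp_pos: [0.597, 0.0326, 0.0089]
orientation: [-0.112, 3.0, 0.008]
contact_force: [-4.4, -0.6, -3.4]
grip_width: 0.0853
gripper_force: 2.4
```

>>> {"name": "apply_moves", "arguments": {"rows": [[-0.012, 0, 0, 0, 0, 0], [-0.024, 0, 0, 0, 0, 0], [-0.036, 0, 0.002, 0, 0, 0], [-0.036, 0, 0.002, 0, 0, 0]]}}

```text
clock: 6.52
tcp_pos: [0.6026, 0.0332, 0.0093]
orientation: [-0.111, 3.006, 0.008]
contact_force: [-15.8, 0.2, 5.4]
grip_width: 0.0854
gripper_force: 7.4
```

>>> {"name": "apply_moves", "arguments": {"rows": [[-0.012, 0, 0, 0, 0, 0], [-0.02, 0, 0, 0, 0, 0], [-0.02, 0, 0, 0, 0, 0]]}}

```text
clock: 6.9
tcp_pos: [0.6027, 0.0332, 0.0093]
orientation: [-0.111, 3.015, 0.009]
contact_force: [-29.2, -0.2, 19.3]
grip_width: 0.0853
gripper_force: 14.3
```

```bash
python3 - <<'E'
from h import *
o=r.get_obs();print(o["tcp_pos"],o["contact_force"],o["moment"],w2e(o["tcp_pos"]))
f=r.grab_frame("scene");save(f,"s3");a=f["pixels"][80:300,170:390,::-1]
cv2.imwrite("pics/s3c.png",cv2.resize(a,None,fx=2.7,fy=2.7,interpolation=cv2.INTER_CUBIC))
E
```

```text
[0.6027 0.0332 0.0093] [-29.2246  -0.2085  19.315 ] [-0.1952  5.273  -0.2086] [-0.0725  0.0001]
```

View pics/s3c.png

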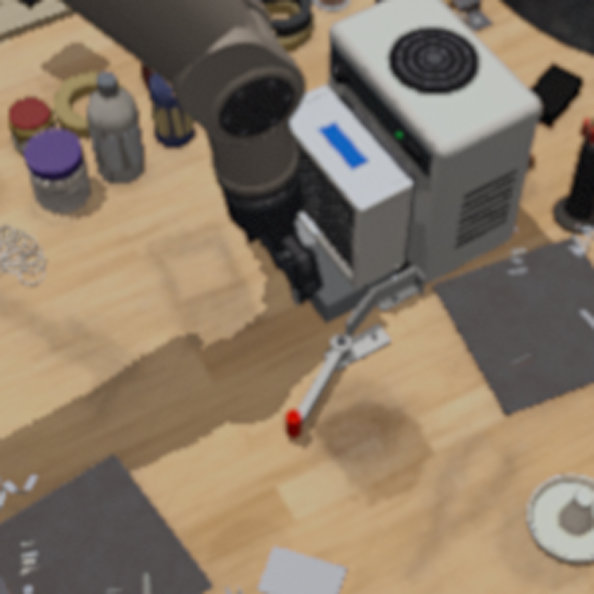

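The filter stood still while the force rose from 16 N to 29 N, so it is home, flush and upright in the bay. Now I'll back off and go round to the outside of the red post.

>>> {"name": "apply_moves", "arguments": {"rows": [[0.03, 0, -0.01, 0, 0, 0], [0.1, 0, -0.02, 0, 0, 0], [0.2, 0, -0.05, 0, 0, 0], [0.2, 0, -0.3, 0, 0, 0], [0.2, 0, -0.55, 0, 0, 0]]}}

```text
clock: 7.58
tcp_pos: [0.5449, 0.0287, 0.1426]
orientation: [-0.111, 2.994, 0.008]
contact_force: [0.9, 1.3, 0.4]
grip_width: 0.0856
gripper_force: 0.0
```

```bash
cat >> h.py <<'E'
def push(th,d=.019,rad=.1,z=.02):
    q=np.array([-.073,-.116])+rad*np.array([-np.sin(th),np.cos(th)])-d*np.array([np.cos(th),np.sin(th)])
    return e2w(q[0],q[1],z)
E
python3 - <<'E'
from h import *
M=ori(EY,np.radians(8))
o=r.get_obs();print(o["tcp_pos"],o["contact_force"])
f=r.grab_frame("scene");g=r.grab_frame("top")
for F in(f,g):
    for n,z in(("latch_end",.019),("latch_pivot",.019),("filter",0)):
        for k in r.landmark_of(F,n)[:1]:
            p=atz(F,k["point"],z);print(n,k["conf"],p,w2e(p))
save(g,"t4")
# red blob centre at post (mid height ~.035)
for F in(f,g):
    h=F["pixels"].astype(int);m=(h[...,0]>120)&(h[...,1]<70)&(h[...,2]<70)
    n,l,s,c=cv2.connectedComponentsWithStats(m.astype(np.uint8))
    for i in range(1,n):
        if s[i,4]>5:
            p=atz(F,c[i],.038);print(s[i,4],c[i],p,w2e(p))
for t in (push(2.09,.032,z=.15),push(2.09,.032,z=.05)): print(t,row(t,M))
E
```

```text
[0.5449 0.0287 0.1426] [0.9169 1.3407 0.3695]
latch_end 0.52 [ 0.5211 -0.1392  0.019 ] [-0.1668 -0.1657]
latch_pivot 0.91 [ 0.6184 -0.0777  0.019 ] [-0.0652 -0.1117]
filter 0.92 [0.6757 0.045  0.    ] [0.0012 0.0065]
latch_end 0.78 [ 0.521  -0.1314  0.019 ] [-0.1663 -0.1579]
latch_pivot 0.68 [ 0.6071 -0.0847  0.019 ] [-0.077  -0.1177]
filter 0.68 [0.6833 0.0367 0.    ] [ 0.0081 -0.0024]
18 [437.4444  15.8889] [1.4424 0.3725 0.038 ] [0.7903 0.2755]
10 [450.9  22.3] [1.4621 0.3221 0.038 ] [0.8062 0.2238]
18 [472.0556  39.6111] [1.4672 0.2155 0.038 ] [0.8033 0.1171]
8 [406.  43.] [1.2563 0.3068 0.038 ] [0.5997 0.224 ]
10 [480.   49.2] [1.4587 0.1649 0.038 ] [0.7909 0.0673]
14 [65.4286 75.1429] [0.2037 0.7035 0.038 ] [-0.4201  0.6985]
109 [180.1927 121.4862] [0.4531 0.3399 0.038 ] [-0.1987  0.3172]
31 [149.5806 123.9355] [0.3693 0.3746 0.038 ] [-0.2796  0.3581]
18 [392.8333 128.3333] [0.9943 0.0161 0.038 ] [ 0.3167 -0.0463]
20 [278.15 234.55] [ 0.5264 -0.1386  0.038 ] [-0.1615 -0.1654]
180 [475.0222 316.7611] [ 0.8264 -0.5524  0.038 ] [ 0.1066 -0.6006]
9343 [508.4681 374.3444] [ 0.8048 -
[... 423 characters left out ...]
2902 -0.6037]
12820 [467.6943 103.9747] [ 0.8812 -0.6288  0.038 ] [ 0.1556 -0.6809]
49 [401.7959 227.    ] [ 0.5422 -0.4245  0.038 ] [-0.1672 -0.4517]
48 [414.3958 235.875 ] [ 0.5185 -0.4574  0.038 ] [-0.1932 -0.4827]
27 [293.4074 234.4815] [ 0.5256 -0.1405  0.038 ] [-0.1624 -0.1673]
125 [441.728 260.488] [ 0.4529 -0.5288  0.038 ] [-0.264 -0.549]
7 [497.2857 275.    ] [ 0.411  -0.6821  0.038 ] [-0.3173 -0.6988]
11 [444.     276.7273] [ 0.4104 -0.5333  0.038 ] [-0.3068 -0.5504]
13 [447.1538 284.6923] [ 0.3894 -0.5412  0.038 ] [-0.3283 -0.5566]
[ 0.546  -0.1652  0.15  ] [ 0.0379 -0.7733 -0.0494 -0.0005  0.0002 -0.0002]
[ 0.546  -0.1652  0.05  ] [ 0.0937 -0.773   0.3467 -0.0005  0.0002 -0.0002]
```

The red post is confirmed at (0.526, -0.140) from both cameras, and the filter sits at its home place. I'll move over and shut the fingers.

>>> {"name": "apply_moves", "arguments": {"rows": [[0.03, -0.22, -0.05, 0, 0, 0], [0.035, -0.45, -0.05, 0, 0, 0], [0.038, -0.68, -0.05, 0, 0, 0], [0.038, -0.773, -0.05, 0, 0, 0], [0.038, -0.773, -0.05, 0, 0, 0]], "claw": 0}}

```text
clock: 8.6
tcp_pos: [0.5453, -0.1678, 0.1499]
orientation: [-0.105, 3.001, 0.006]
contact_force: [-0.9, 1.4, 0.3]
grip_width: 0.0002
gripper_force: 0.0
```

```bash
python3 - <<'E'
from h import *
M=ori(EY,np.radians(8))
o=r.get_obs();print(o["tcp_pos"],o["contact_force"],o["grip_width"])
for t in (push(2.09,.032,z=.06),push(2.09,.032),push(2.09,.022)): print(t,row(t,M))
E
```

```text
[ 0.5453 -0.1678  0.1499] [-0.9292  1.3841  0.305 ] 0.00024003792978234882
[ 0.546  -0.1652  0.06  ] [ 0.0467  0.0107  0.3564 -0.0012 -0.0002 -0.0032]
[ 0.546  -0.1652  0.02  ] [ 0.0689  0.0109  0.5149 -0.0012 -0.0002 -0.0032]
[ 0.5404 -0.1569  0.02  ] [ 0.0887  0.0455  0.5121 -0.0012 -0.0002 -0.0032]
```

>>> {"name": "apply_moves", "arguments": {"rows": [[0.025, 0, 0.18, 0, 0, 0], [0.047, 0.005, 0.356, 0, 0, -0.003], [0.069, 0.005, 0.51, 0, 0, -0.003], [0.069, 0.005, 0.51, 0, 0, -0.003], [0.069, 0.005, 0.51, 0, 0, -0.003]]}}

```text
clock: 9.22
tcp_pos: [0.5475, -0.1633, 0.0232]
orientation: [-0.12, 2.998, 0.007]
contact_force: [0.8, 0.1, 0.7]
grip_width: -0.0003
gripper_force: 0.0
```

```bash
python3 - <<'E'
from h import *
M=ori(EY,np.radians(8))
o=r.get_obs();print(o["tcp_pos"],o["contact_force"])
for a in np.arange(2.1,-.01,-.1): print(round(a,1),row(push(a),M).round(3))
E
```

```text
[ 0.5475 -0.1633  0.0232] [0.7708 0.1213 0.7139]
2.1 [ 0.031  0.035  0.008 -0.     0.001  0.003]
2.0 [ 0.056  0.067  0.005 -0.     0.001  0.003]
1.9 [ 0.077  0.102  0.002 -0.     0.001  0.003]
1.8 [ 0.095  0.138 -0.001 -0.     0.001  0.003]
1.7 [ 0.109  0.176 -0.003 -0.     0.001  0.003]
1.6 [ 0.12   0.216 -0.005 -0.     0.001  0.003]
1.5 [ 0.126  0.256 -0.006 -0.     0.001  0.003]
1.4 [ 0.129  0.296 -0.006 -0.     0.001  0.003]
1.3 [ 0.127  0.337 -0.006 -0.     0.001  0.003]
1.2 [ 0.122  0.377 -0.005 -0.     0.001  0.003]
1.1 [ 0.112  0.417 -0.004 -0.     0.001  0.003]
1.0 [ 0.099  0.455 -0.002 -0.     0.001  0.003]
0.9 [ 0.082  0.492  0.001 -0.     0.001  0.003]
0.8 [ 0.061  0.527  0.003 -0.     0.001  0.003]
0.7 [ 0.037  0.56   0.007 -0.     0.001  0.003]
0.6 [ 0.01   0.59   0.011 -0.     0.001  0.003]
0.5 [-0.02   0.617  0.015 -0.     0.001  0.003]
0.4 [-0.052  0.641  0.02  -0.     0.001  0.003]
0.3 [-0.087  0.662  0.025 -0.     0.001  0.003]
0.2 [-0.124  0.679  0.03  -0.     0.001  0.003]
0.1 [-0.162  0.692  0.035 -0.     0.001  0.003]
-0.0 [-0.201  0.702  0.041 -0.     0.001  0.003]
```

>>> {"name": "apply_moves", "arguments": {"rows": [[0.031, 0.035, 0.008, 0, 0, 0.003], [0.056, 0.067, 0.005, 0, 0, 0.003], [0.077, 0.102, 0.002, 0, 0, 0.003], [0.095, 0.138, 0, 0, 0, 0.003], [0.109, 0.176, -0.003, 0, 0, 0.003]]}}

```text
clock: 9.85
tcp_pos: [0.5159, -0.1214, 0.0194]
orientation: [-0.112, 2.998, 0.007]
contact_force: [1.4, -1.5, 0.9]
grip_width: -0.0001
gripper_force: 0.3
```

```bash
python3 - <<'E'
from h import *
M=ori(EY,np.radians(8))
o=r.get_obs();print(o["tcp_pos"],o["contact_force"],push(1.7))
for a in np.arange(1.6,-.01,-.1): print(round(a,1),row(push(a),M).round(3))
g=r.grab_frame("scene")
for k in r.landmark_of(g,"latch_end")[:1]:p=atz(g,k["point"],.019);print(k["conf"],w2e(p)-[-.073,-.116])
E
```

```text
[ 0.5159 -0.1214  0.0194] [ 1.4484 -1.4527  0.9107] [ 0.5168 -0.1215  0.02  ]
1.6 [ 0.007  0.039 -0.003 -0.     0.001 -0.   ]
1.5 [ 0.013  0.079 -0.004 -0.     0.001 -0.   ]
1.4 [ 0.016  0.119 -0.005 -0.     0.001 -0.   ]
1.3 [ 0.015  0.16  -0.005 -0.     0.001 -0.   ]
1.2 [ 0.01   0.2   -0.004 -0.     0.001 -0.   ]
1.1 [ 0.     0.24  -0.002 -0.     0.001 -0.   ]
1.0 [-0.013  0.278 -0.001 -0.     0.001 -0.   ]
0.9 [-0.03   0.315  0.002 -0.     0.001 -0.   ]
0.8 [-0.05   0.35   0.005 -0.     0.001 -0.   ]
0.7 [-0.074  0.383  0.008 -0.     0.001 -0.   ]
0.6 [-0.101  0.414  0.012 -0.     0.001 -0.   ]
0.5 [-0.131  0.441  0.016 -0.     0.001 -0.   ]
0.4 [-0.163  0.465  0.021 -0.     0.001 -0.   ]
0.3 [-0.198  0.486  0.026 -0.     0.001 -0.   ]
0.2 [-0.234  0.503  0.031 -0.     0.001 -0.   ]
0.1 [-0.272  0.517  0.036 -0.     0.001 -0.   ]
-0.0 [-0.311  0.526  0.042 -0.     0.001 -0.   ]
0.58 [ 0.0745 -0.2664]
```

Contact felt at 1.5 N, so I'll continue along the arc.

>>> {"name": "apply_moves", "arguments": {"rows": [[0.007, 0.039, -0.003, 0, 0, 0], [0.013, 0.079, -0.004, 0, 0, 0], [0.016, 0.119, -0.005, 0, 0, 0], [0.015, 0.16, -0.005, 0, 0, 0], [0.01, 0.2, -0.004, 0, 0, 0]]}}

```text
clock: 10.58
tcp_pos: [0.5101, -0.0717, 0.02]
orientation: [-0.112, 2.998, 0.007]
contact_force: [0.3, -0.5, -1.0]
grip_width: -0.0001
gripper_force: 0.5
```

```bash
python3 - <<'E'
from h import *
M=ori(EY,np.radians(8))
o=r.get_obs();print(o["tcp_pos"],o["contact_force"],push(1.2))
for a in np.arange(1.1,-.01,-.1): print(round(a,1),row(push(a),M).round(3))
f=r.grab_frame("scene");save(f,"s5");a=f["pixels"][80:300,170:390,::-1]
cv2.imwrite("pics/s5c.png",cv2.resize(a,None,fx=2.7,fy=2.7,interpolation=cv2.INTER_CUBIC))
E
```

```text
[ 0.5101 -0.0717  0.02  ] [ 0.2842 -0.5289 -1.0316] [ 0.5097 -0.0717  0.02  ]
1.1 [-0.008  0.04   0.001 -0.     0.001 -0.   ]
1.0 [-0.021  0.078  0.003 -0.     0.001 -0.   ]
0.9 [-0.038  0.115  0.005 -0.     0.001 -0.   ]
0.8 [-0.058  0.15   0.008 -0.     0.001 -0.   ]
0.7 [-0.082  0.183  0.011 -0.     0.001 -0.   ]
0.6 [-0.109  0.213  0.015 -0.     0.001 -0.   ]
0.5 [-0.139  0.241  0.02  -0.     0.001 -0.   ]
0.4 [-0.171  0.265  0.024 -0.     0.001 -0.   ]
0.3 [-0.206  0.286  0.029 -0.     0.001 -0.   ]
0.2 [-0.242  0.303  0.034 -0.     0.001 -0.   ]
0.1 [-0.28   0.317  0.04  -0.     0.001 -0.   ]
-0.0 [-0.32   0.326  0.045 -0.     0.001 -0.   ]
```

View pics/s5c.png

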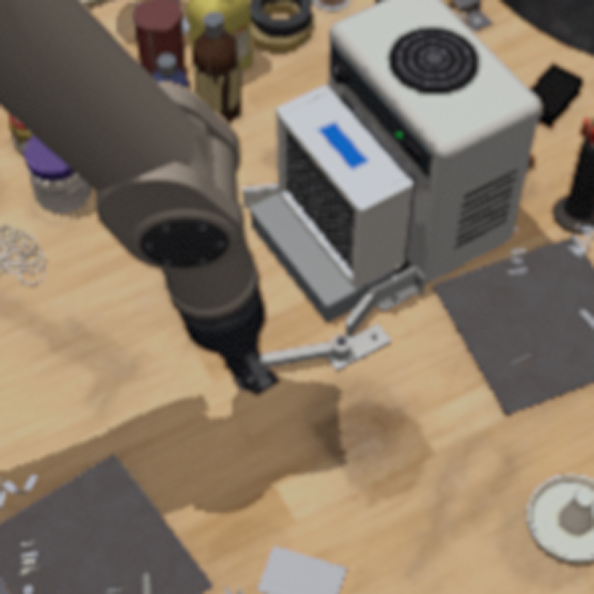

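The fingers near (255,375) have swung the latch arm in, and it now points out and inward from the pivot at (342,348). The filter is home.

>>> {"name": "apply_moves", "arguments": {"rows": [[-0.008, 0.04, 0.001, 0, 0, 0], [-0.021, 0.078, 0.003, 0, 0, 0], [-0.038, 0.115, 0.005, 0, 0, 0], [-0.058, 0.15, 0.008, 0, 0, 0], [-0.082, 0.183, 0.011, 0, 0, 0]]}}

```text
clock: 11.25
tcp_pos: [0.5273, -0.0245, 0.02]
orientation: [-0.112, 2.999, 0.008]
contact_force: [0.6, -0.8, 0.1]
grip_width: 0.0002
gripper_force: 0.3
```

>>> {"name": "apply_moves", "arguments": {"rows": [[-0.027, 0.03, 0.004, 0, 0, 0], [-0.057, 0.058, 0.009, 0, 0, 0], [-0.089, 0.082, 0.013, 0, 0, 0], [-0.124, 0.103, 0.018, 0, 0, 0], [-0.16, 0.12, 0.023, 0, 0, 0]]}}

```text
clock: 11.88
tcp_pos: [0.5658, 0.0079, 0.02]
orientation: [-0.112, 2.999, 0.007]
contact_force: [-0.1, -1.1, 0.3]
grip_width: -0.0
gripper_force: 0.6
```

```bash
python3 - <<'E'
from h import *
M=ori(EY,np.radians(8))
o=r.get_obs();print(o["tcp_pos"],o["contact_force"],push(.2),w2e(o["tcp_pos"]))
for a,d in ((.1,.019),(0,.019),(0,.016)): print(a,row(push(a,d),M).round(3))
E
```

```text
[0.5658 0.0079 0.02  ] [-0.0909 -1.1183  0.2596] [0.5655 0.0084 0.02  ] [-0.1112 -0.0224]
0.1 [-0.037  0.016  0.005 -0.     0.001 -0.   ]
0 [-0.076  0.025  0.011 -0.     0.001 -0.   ]
0 [-0.088  0.026  0.012 -0.     0.001 -0.   ]
```

>>> {"name": "apply_moves", "arguments": {"rows": [[-0.037, 0.012, 0.005, 0, 0, 0], [-0.06, 0.012, 0.008, 0, 0, 0], [-0.076, 0.012, 0.011, 0, 0, 0], [-0.076, 0.012, 0.011, 0, 0, 0]]}}

```text
clock: 12.38
tcp_pos: [0.5845, 0.0121, 0.02]
orientation: [-0.112, 2.998, 0.007]
contact_force: [0.4, -0.3, -0.5]
grip_width: -0.0001
gripper_force: 0.0
```

```bash
python3 - <<'E'
from h import *
o=r.get_obs();print(o["tcp_pos"],o["contact_force"],w2e(o["tcp_pos"]))
f=r.grab_frame("scene");save(f,"s6");a=f["pixels"][120:250,210:350,::-1]
cv2.imwrite("pics/s6c.png",cv2.resize(a,None,fx=4,fy=4,interpolation=cv2.INTER_CUBIC))
E
```

```text
[0.5845 0.0121 0.02  ] [ 0.3747 -0.3439 -0.5126] [-0.0922 -0.0196]
```

View pics/s6c.png

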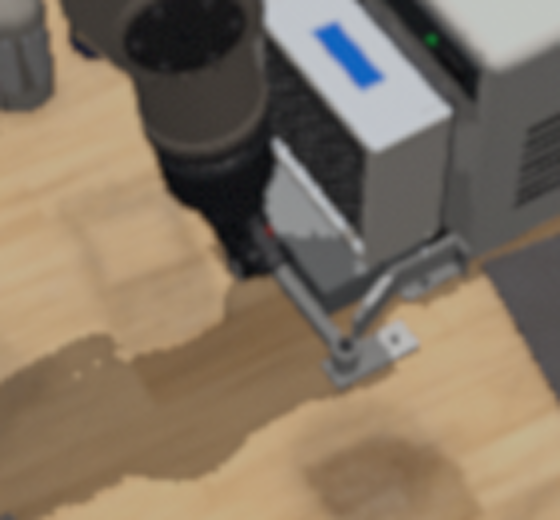

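The latch lies almost across the foot, with its red end at (268,230) beside the fingers. There's no stop force yet, so I'll push on.

>>> {"name": "apply_moves", "arguments": {"rows": [[-0.015, 0, 0.002, 0, 0, 0], [-0.025, 0, 0.003, 0, 0, 0], [-0.035, 0, 0.005, 0, 0, 0], [-0.035, 0, 0.005, 0, 0, 0]]}}

```text
clock: 12.92
tcp_pos: [0.5887, 0.011, 0.0185]
orientation: [-0.11, 3.007, 0.006]
contact_force: [-9.3, -3.7, 2.5]
grip_width: -0.0001
gripper_force: 4.7
```

>>> {"name": "apply_moves", "arguments": {"rows": [[-0.012, 0, 0, 0, 0, 0], [-0.02, 0, 0, 0, 0, 0], [-0.02, 0, 0, 0, 0, 0]]}}

```text
clock: 13.3
tcp_pos: [0.5891, 0.0109, 0.0182]
orientation: [-0.11, 3.015, 0.007]
contact_force: [-21.8, -4.5, 12.8]
grip_width: 0.0001
gripper_force: 10.6
```

Hard stop at 22 N, in the geometrically shut position. I'll retreat straight back and look.

>>> {"name": "apply_moves", "arguments": {"rows": [[0.03, 0, 0, 0, 0, 0], [0.1, 0, -0.02, 0, 0, 0], [0.25, 0, -0.04, 0, 0, 0], [0.3, 0, -0.3, 0, 0, 0], [0.3, 0, -0.55, 0, 0, 0]]}}

```text
clock: 13.92
tcp_pos: [0.5036, 0.006, 0.1433]
orientation: [-0.111, 3.001, 0.007]
contact_force: [1.0, 1.5, 1.2]
grip_width: 0.0001
gripper_force: 0.0
```

>>> {"name": "apply_moves", "arguments": {"rows": [[0, 0.2, -0.15, 0, 0, 0], [0, 0.4, -0.15, 0, 0, 0], [0, 0.6, -0.15, 0, 0, 0], [0, 0.6, -0.15, 0, 0, 0]]}}

```text
clock: 14.42
tcp_pos: [0.4886, 0.1603, 0.1802]
orientation: [-0.123, 2.997, 0.011]
contact_force: [-0.8, -0.6, 0.3]
grip_width: 0.0001
gripper_force: 0.0
```

```bash
python3 - <<'E'
from h import *
f=r.grab_frame("scene");g=r.grab_frame("top");save(g,"t7")
a=f["pixels"][120:250,220:350,::-1];b=g["pixels"][140:270,170:300,::-1]
cv2.imwrite("pics/c7.png",cv2.resize(np.hstack([a,b]),None,fx=3,fy=3,interpolation=cv2.INTER_CUBIC))
for F in(f,g):
    h=F["pixels"].astype(int);m=(h[...,0]>110)&(h[...,1]<80)&(h[...,2]<80);n,l,s,c=cv2.connectedComponentsWithStats(m.astype(np.uint8))
    for i in range(1,n):
        p=w2e(atz(F,c[i],.038))
        if abs(p[0]+.075)<.05 and abs(p[1])<.07: print("end",s[i,4],p)
    for n in("filter","flux_tub"):
        for k in r.landmark_of(F,n)[:1]:p=atz(F,k["point"],0);print(n,p,w2e(p))
E
```

```text
end 30 [-0.0718 -0.0077]
filter [0.6721 0.0409 0.    ] [-0.0027  0.0026]
flux_tub [0.4481 0.2484 0.    ] [-0.2105  0.2263]
end 30 [-0.0724 -0.0104]
filter [0.6808 0.0375 0.    ] [ 0.0057 -0.0014]
```

View pics/c7.png

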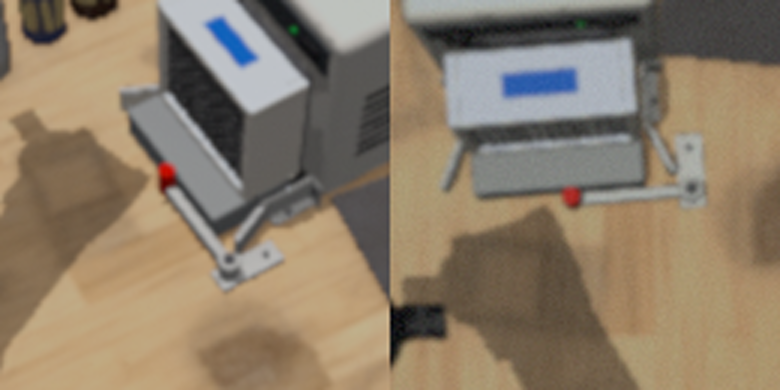

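Both views show the filter square and home. The latch lies across the front of its foot, with the red end measured at (-72,-9) mm in the extractor's frame against an expected (-73,-12). The robot touches nothing.

```bash
python3 -c "
from bench import r
print(r.hand_in())"
```

```text
the job is handed in; nothing more can be done
None
```

The job is handed in: the filter is pushed fully home against the seal, and the latch is shut across the front of its foot. The verdict was not reported back.

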